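Break the resin-seized knob free and unload the curing fixture

TASK

Cured coupons have to come out of the curing fixture. First move the steel weights that stand in the keeper bar's way onto the rubber mat; then rock the resin-seized wing knob back and forth, from stop to stop, until it breaks free, turn it anticlockwise about a quarter turn, to its end, to unlock it, slide the keeper bar fully aside, lift every coupon out into the white tray, and push the bar fully home again. Leave everything else on the bench where it is.

Things in the scene. Friction and masses are not known exactly. Their poses are not given: they have to be found in the camera images.
- fixture: Aluminium fixture fixed to the bench. Origin on the bench under the middle of the coupon row; x along the row away from the robot, y left. Base plate 10 mm thick, x -197 to +153, y -205 to +60 mm. Coupon places at x -78, -26, +26, +78, y 0, between ribs 15 mm above the bench. Rails 12 mm wide, 68 mm high along y at x +-130 carry the keeper bar, which slides over the row.
- keeper (a joint): Keeper bar, slides along the fixture's -y (to the right): 0 m fully home over the coupon row, 0.125 m fully aside. It slides with about 2.5 N of friction and stays where left; a locked knob's tongue stops it after 15 to 25 mm.
- keeper_post (a point): Middle of the black round upright post that is the keeper bar's handle: 24 mm in diameter, 50 mm tall, middle 109 mm above the bench. With the bar home it stands at x -50, y 0 mm of the fixture; it moves with the bar. The flat steel bar is 275 x 40 x 14 mm, underside 70 mm above the bench.
- knob (a joint): Seized wing knob, vertical axis, positive anticlockwise from above, 0 rad = start, locked. At first it moves only between firm stops at about -0.2 and +0.2: swing it right onto a stop (aim 0.05 beyond, hold 0.3 s). After the stops -, +, - in that order it turns freely positive; short swings do not help, rock again. Over 1.3 (end 1.5) is unlocked. Takes about 0.3 Nm; stays where left.
- knob_grip (a point): Middle of the knob's wing, on the axis, 106 mm above the bench. The wing is a black upright bar 70 mm long (point y), 14 mm thick (point x: grip across it), 28 mm tall (92 to 120 mm above the bench). It stands at x -165, y -85 mm of the fixture; below it a steel tongue turns along and blocks the bar's path.
- coupon0_mid (a point): Honeycomb sandwich coupon, middle. Brown core between black skins, 22 mm thick (point x), 90 mm long (point y), 56 mm tall (point z), 90 g; stands on its long edge in a place of the fixture, middle 38 mm above the bench. Between two and four are present, in any of the four places.
- coupon1_mid (a point): Honeycomb sandwich coupon, middle. Brown core between black skins, 22 mm thick (point x), 90 mm long (point y), 56 mm tall (point z), 90 g; stands on its long edge in a place of the fixture, middle 38 mm above the bench. Between two and four are present, in any of the four places.
- coupon2_mid (a point): Honeycomb sandwich coupon, middle. Brown core between black skins, 22 mm thick (point x), 90 mm long (point y), 56 mm tall (point z), 90 g; stands on its long edge in a place of the fixture, middle 38 mm above the bench. Between two and four are present, in any of the four places.
- coupon3_mid (a point): Honeycomb sandwich coupon, middle. Brown core between black skins, 22 mm thick (point x), 90 mm long (point y), 56 mm tall (point z), 90 g; stands on its long edge in a place of the fixture, middle 38 mm above the bench. Between two and four are present, in any of the four places.
- weight0_neck (a point): Steel weight: middle of its round upright neck, 28 mm in diameter and 50 mm tall, on a square foot 60 x 60 x 45 mm; 95 mm tall in all, the neck's middle is 70 mm above its underside. Under 0.9 kg. One or two are present, standing on the fixture's base plate to the right of the coupon row, in the keeper bar's path.
- weight1_neck (a point): Steel weight: middle of its round upright neck, 28 mm in diameter and 50 mm tall, on a square foot 60 x 60 x 45 mm; 95 mm tall in all, the neck's middle is 70 mm above its underside. Under 0.9 kg. One or two are present, standing on the fixture's base plate to the right of the coupon row, in the keeper bar's path.
- weight2_neck (a point): Steel weight: middle of its round upright neck, 28 mm in diameter and 50 mm tall, on a square foot 60 x 60 x 45 mm; 95 mm tall in all, the neck's middle is 70 mm above its underside. Under 0.9 kg. One or two are present, standing on the fixture's base plate to the right of the coupon row, in the keeper bar's path.
- mat_top (a point): Centre of the top of the black rubber mat for the weights, 250 mm (x) by 190 mm (y), 4 mm thick, fixed on the bench, to the left or right of the fixture.
- tray_in (a point): Centre of the inner floor (about 4 to 5 mm above the bench) of the white open tray for coupons, inside 242 mm (x) by 182 mm (y), walls 28 mm high and 4 mm thick, fixed on the bench, on the other side from the mat.
- tape_roll: Bystander, to be left alone: clear tape roll, 100 mm wide, 25 mm high. Origin at the middle of its underside.
- resin_jar: Bystander, to be left alone: white jar with lid, 64 mm wide, 85 mm high. Origin at the middle of its underside.
- mixing_cup: Bystander, to be left alone: white mixing cup, 76 mm wide, 85 mm high. Origin at the middle of its underside.
- spreader: Bystander, to be left alone: spreading spatula lying flat, 180 mm long. Origin at the middle of its underside.
- glue_brush: Bystander, to be left alone: glue brush lying flat, 160 mm long. Origin at the middle of its underside.
- core_offcut: Bystander, to be left alone: brown core offcut, 50 x 110 x 22 mm. Origin at the middle of its underside.
Mind the look-alikes: they are no part of the job. Leave any green, red or yellow look-alike of the part that bears coupon3_mid alone.

How it is judged (in metres and radians):
On the way, in this order (a step that is already met when the one before it is completed fails the run):
1. every weight stands released on the mat (x of weight0_neck in the frame of mat_top between -0.125 and 0.125 m and y of weight0_neck in the frame of mat_top between -0.095 and 0.095 m and z of weight0_neck in the frame of mat_top between 0.005 and 0.09 m and linear speed of each of weight0, weight1, weight2 below 0.05 m/s and contact force between each of weight0, weight1, weight2 and the fingers below 0.2 N and x of weight1_neck in the frame of mat_top between -0.125 and 0.125 m and y of weight1_neck in the frame of mat_top between -0.095 and 0.095 m and z of weight1_neck in the frame of mat_top between 0.005 and 0.09 m and x of weight2_neck in the frame of mat_top between -0.125 and 0.125 m and y of weight2_neck in the frame of mat_top between -0.095 and 0.095 m and z of weight2_neck in the frame of mat_top between 0.005 and 0.09 m), for 0.2 s.
2. the knob is rocked clockwise to its stop (value of joint knob below -0.15 rad), for 0.05 s.
3. then anticlockwise to its stop (value of joint knob above 0.15 rad), for 0.05 s.
4. then clockwise again (value of joint knob below -0.15 rad), for 0.05 s.
5. broken free, the knob is turned anticlockwise to unlocked (value of joint knob above 1.2 rad), for 0.1 s.
6. the keeper bar is slid aside (value of joint keeper above 0.11 m), for 0.1 s.
7. every coupon lies released in the tray (x of coupon0_mid in the frame of tray_in between -0.121 and 0.121 m and y of coupon0_mid in the frame of tray_in between -0.091 and 0.091 m and z of coupon0_mid in the frame of tray_in between -0.005 and 0.075 m and linear speed of each of coupon0, coupon1, coupon2, coupon3 below 0.05 m/s and contact force between each of coupon0, coupon1, coupon2, coupon3 and the fingers below 0.2 N and x of coupon1_mid in the frame of tray_in between -0.121 and 0.121 m and y of coupon1_mid in the frame of tray_in between -0.091 and 0.091 m and z of coupon1_mid in the frame of tray_in between -0.005 and 0.075 m and x of coupon2_mid in the frame of tray_in between -0.121 and 0.121 m and y of coupon2_mid in the frame of tray_in between -0.091 and 0.091 m and z of coupon2_mid in the frame of tray_in between -0.005 and 0.075 m and x of coupon3_mid in the frame of tray_in between -0.121 and 0.121 m and y of coupon3_mid in the frame of tray_in between -0.091 and 0.091 m and z of coupon3_mid in the frame of tray_in between -0.005 and 0.075 m), for 0.2 s.
At the end, for the whole second after the job is handed in: All weights rest released on the mat (neck within the mat's outline), all coupons rest released in the tray (middle within its walls and less than 75 mm above its floor), and the keeper bar is home to within 12 mm (all of step 1 and all of step 7 and value of joint keeper below 0.012 m and velocity of joint keeper below 0.02 m/s); the robot touches nothing.
It fails at once if a bystander is moved more than 40 mm (distance of any of tape_roll, resin_jar, mixing_cup, spreader, glue_brush, core_offcut from where it was at the start of the episode above 0.04 m).
Of coupon0, coupon1, coupon2, coupon3 only 2 to 4 are there at a start; the rules pass over those that are not, and their reading is None.
Of weight0, weight1, weight2 only 1 to 2 are there at a start; the rules pass over those that are not, and their reading is None.
At some moment in a run one of weight0, weight1, weight2 may be knocked a few centimetres aside while the robot is not near it.
Once in a run the grip may slacken for a moment while it holds something.
It also fails if it takes over 210 s, if anything falls off the work surface, if the arm or the gripper's body presses on something with over 40 N, if the wrist force passes 120 N, or if a joint passes its speed limit or range.

ROBOT

A 6-joint arm with a two-finger parallel gripper is mounted at the origin on the work surface. World frame = base frame: x ahead of the robot, y to its left, z up, the work surface at z = 0. Lengths are in mm, angles in rad, forces in N, time in s.
With the tool pointing down it reaches from about 275 to 1000 mm from the base axis. Payload 8.4 kg.
Tool frame: the origin (TCP) lies at the very end of the fingers, on their centre line; the grasp point (between the pads) lies 19 mm behind it; z points along the fingers, x is the direction in which the jaws open and shut, and the axes are right-handed (so a half turn about z gives the same grasp; the last joint's range is limited). The gripper opens to 85 mm and grips with 20 to 120 N. Pads are 22 mm wide; open, the fingers measure 114 mm over their backs; the gripper's body (76 mm by 85 mm) begins 54 mm behind the grasp point. The pads swing forward as they close: fully open they stand 13 mm farther back than shut.
Start: joints at [-1.294, 0.353, 1.633, -0, 1.155, -0.002], TCP at [172, -600.869, 231.281] pointing down, gripper open.
Joint ranges: [-2.63, 2.63], [-0.92, 2.1], [0.06, 2.66], [-1.3, 4.44], [0, 2.69], [-3.02, 3.02]. Speed limits (rad/s): [2.22, 2.22, 2.79, 3.14, 3.14, 3.14].

INTERFACE

Orientations are given as [roll, pitch, yaw] about the fixed x, y, z axes, in that order (R = Rz(yaw) Ry(pitch) Rx(roll)).
In Python, from rig import sense, grab_frame, calibration, sign_off gives the robot as it stands.
- The arm moves only by the tool servo_tool, never from a script. Its argument "series" is one flat list of numbers, 4 for each row, row after row: the shift along the world's x, y, z in m, then the turn about the world's z in degrees. In form: [x, y, z, yaw, x, y, z, yaw, ...]. A call has 1 to 8 rows; each row shifts and turns the commanded pose from where the row before left it; what a row does not reach is not made up. A row lasts 1/12 s, in which the tool goes at most 41.7 mm and 7.16 degrees, less where a joint would pass 70% of its speed; a pose out of reach is approached as far as the arm can. A call is refused whole if a number of a shift passes 0.0417 or a number of a turn 7.16, either way. A call with a gripper value outside its range is refused whole. "gripper" is the finger opening in m, from 0 to 0.0854, set as the call begins (left out, the last holds). The fingers move at their own pace and stop on an object; "newtons" is the grip in N (left out, the last holds). Time passes only in rows, so rows that do not move let the fingers close. It gives the time, the measured TCP pose, the force and the opening at its end, in the units of the state.
- sense(): the state, without advancing time (a new reading comes with each control period).
- grab_frame(name): name is "scene" or "top" or "wrist"; returns the picture (384x512x3 uint8, blue, green, red); there is no depth.
- calibration(name): a dict with "fx", "fy", "cx", "cy" (pixels), "rvec" (rotation vector, rad) and "tvec" (3), from world to camera coordinates, as OpenCV has them. Camera axes: x right, y down, z forward; pixel columns grow to the right and rows downward; lengths in mm; the calibration is good to about 2 mm. A picture is of the moment at which its call begins: read the wrist's pose just before it. calibration takes no time and is no camera call; for the wrist camera it gives the pose at the moment of the call.
- sign_off(): hands the job in, once; it reports no verdict.
The state is a dict: "clock": time; "qpos": joint angles; "qvel": joint speeds; "joint_efforts": joint torques, N m; "eef_pos": TCP position; "tcp_rot": TCP orientation; "contact_force": force on the tool from outside, world axes, zero at the start; "wrist_torque": the same for the moment, N m; "opening": opening from 0.0 (shut) to 1.0 (fully open).
Only numpy, scipy, OpenCV 4.12 (cv2) and the standard library are available. Lean on these libraries where they do the work, as an engineer would, in place of code of your own. Each camera call takes 0.05 s, during which the arm holds its last target. There are 200 camera calls.

## Working session

There is one attempt and no reset: what is moved stays moved. The work goes in short steps, Python scripts to look and compute and a tool call to move; the robot and the scene stay as the last step left them, time stands still between calls to the robot, and variables do not carry over. Pictures are saved under pics/ and viewed, about 12 in all and at most 16, crops included, and the job is handed in when it is done.

Besides the shell and the picture viewer there is one more tool, called after ">>>" as name(argument=value, ...) on one line, values as JSON. servo_tool: Moves the arm, as the interface text tells. Its arguments: {"type":"object","properties":{"series":{"type":"array"},"gripper":{"type":"number"},"newtons":{"type":"number"}},"required":["series"]}

```bash
mkdir -p pics; ls; python3 - <<'E'
from rig import *
import cv2
s=sense();print(s)
for n in("scene","top"):
    cv2.imwrite(f"pics/{n}0.png",grab_frame(n));print(n,calibration(n))
E
```

```text
pics
{'clock': 0.0, 'qpos': array([-1.29438744e+00,  3.53660323e-01,  1.63410790e+00, -4.05404354e-05,
        1.15517713e+00, -2.36391519e-03]), 'qvel': array([-0.00038292, -0.00050528, -0.00178599,  0.00099846, -0.0005821 ,
       -0.00064793]), 'joint_efforts': array([ 5.16471318e-04, -6.05256057e+01, -3.42071307e+01, -1.66258228e-04,
        9.38387762e-03, -4.29976907e-07]), 'eef_pos': array([ 171.87072371, -600.43215763,  230.56529126]), 'tcp_rot': array([ 3.14155878e+00,  1.35278171e-03, -1.29200715e+00]), 'contact_force': array([ 0.14026399, -0.91024797, -0.055582  ]), 'wrist_torque': array([-0.0213042 , -0.00902669,  0.0135511 ]), 'opening': 1.000322768776701}
scene {'fx': 406.5790323403869, 'fy': 406.5790323403869, 'cx': 248.96410367403556, 'cy': 192.615827888069, 'rvec': array([ 2.15447417,  1.26729071, -0.48278454]), 'tvec': array([-346.84421996, -262.06055377, 1476.17267734])}
top {'fx': 451.1883571646824, 'fy': 451.1883571646824, 'cx': 252.63232167690725, 'cy': 190.14084489451372, 'rvec': array([ 2.10758538, -2.15677562,  0.18515807]), 'tvec': array([  98.21114801,  539.61148233, 1343.0639684 ])}
```

View pics/top0.png

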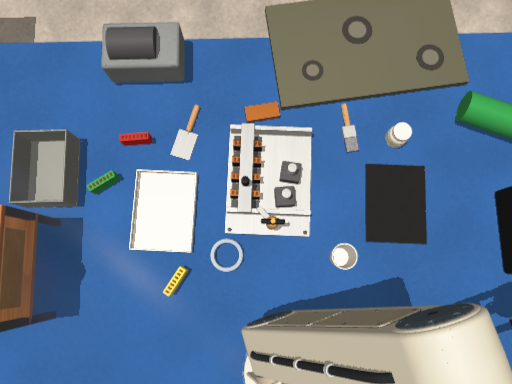

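View pics/scene0.png

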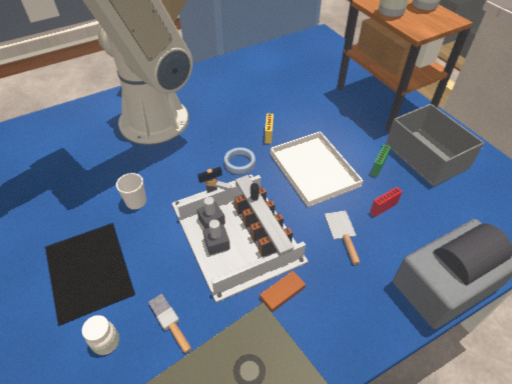

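Top view shows the fixture at (270,180), four coupons under the bar (x≈240), post (245,181), knob (273,221), weights (291,171) and (285,195), mat (396,203), tray (164,211). The look-alike coupons, red (135,139), green (102,181) and yellow (175,280), are off-fixture, and so is the orange-brown offcut (262,112). I'll check my choice in a close crop.

```bash
cat > h.py <<'E'
import numpy as np, cv2
from rig import *
def ray(cal,uv):
    R=cv2.Rodrigues(cal["rvec"])[0]
    d=np.array([(uv[0]-cal["cx"])/cal["fx"],(uv[1]-cal["cy"])/cal["fy"],1])
    return -R.T@cal["tvec"],R.T@d
def onz(cal,uv,z):
    o,d=ray(cal,uv); return (o+d*(z-o[2])/d[2]).round(1)
def proj(cal,P):
    return cv2.projectPoints(np.array(P,float).reshape(-1,3),cal["rvec"],cal["tvec"],np.array([[cal["fx"],0,cal["cx"]],[0,cal["fy"],cal["cy"]],[0,0,1]]),None)[0][:,0]
def fx2w(F,p):  # F=(x,y,yaw): fixture xy -> world
    c,s=np.cos(F[2]),np.sin(F[2]); return np.array([F[0]+c*p[0]-s*p[1],F[1]+s*p[0]+c*p[1]])
E
python3 - <<'E'
from h import *
im=cv2.imread("pics/top0.png");c=im[110:245,215:325]
cv2.imwrite("pics/c1.png",cv2.resize(c,None,fx=4.4,fy=4.4,interpolation=cv2.INTER_CUBIC))
cal=calibration("top")
def rect(m,lo):
    cs,_=cv2.findContours(m.astype(np.uint8),cv2.RETR_EXTERNAL,cv2.CHAIN_APPROX_NONE)
    return [cv2.minAreaRect(k) for k in cs if cv2.contourArea(k)>lo]
dark=im.max(2)<40; white=im.min(2)>130
for r in rect(dark,1500): print("dark",r,onz(cal,r[0],4))
for r in rect(white,1500): print("white",r,[onz(cal,p,10) for p in cv2.boxPoints(r)],onz(cal,r[0],5))
E
```

```text
white ((376.0, 345.5), (75.0, 270.0), 90.0) [array([187.1, 129.1,  10. ]), array([ 168.4, -687.1,   10. ]), array([ -45.4, -661.2,   10. ]), array([-27.2, 133.1,  10. ])] [  68.5 -272.8    5. ]
white ((162.7852783203125, 210.29116821289062), (62.66104507446289, 82.37205505371094), 4.398705005645752) [array([372.4, 474. ,  10. ]), array([632.3, 460.1,  10. ]), array([612. , 260.8,  10. ]), array([353.2, 280.8,  10. ])] [491.1 369.9   5. ]
white ((48.95938491821289, 166.5685272216797), (30.921218872070312, 71.24705505371094), 4.085616588592529) [array([529.5, 784.3,  10. ]), array([762.1, 782. ,  10. ]), array([752.3, 681.8,  10. ]), array([520.2, 686.8,  10. ])] [640.6 736.    5. ]
white ((268.9432373046875, 179.14053344726562), (84.88850402832031, 110.88726043701172), 2.337306022644043) [array([415.4, 176.9,  10. ]), array([774.3, 157.8,  10. ]), array([ 756.2, -117. ,   10. ]), array([398.6, -86.4,  10. ])] [583.3  32.8   5. ]
white ((480.5, 16.5), (33.0, 61.0), 90.0) [array([1190.5, -602.5,   10. ]), array([1185.6, -810.4,   10. ]), array([1064.4, -795.7,   10. ]), array([1069.1, -590.6,   10. ])] [1129.9 -702.5    5. ]
white ((153.5, 33.0), (66.0, 307.0), 90.0) [array([1226.3,  932.3,   10. ]), array([1201.9, -114.9,   10. ]), array([ 962.1, -104.5,   10. ]), array([985.8, 914.8,  10. ])] [1095.2  407.9    5. ]
```

View pics/c1.png

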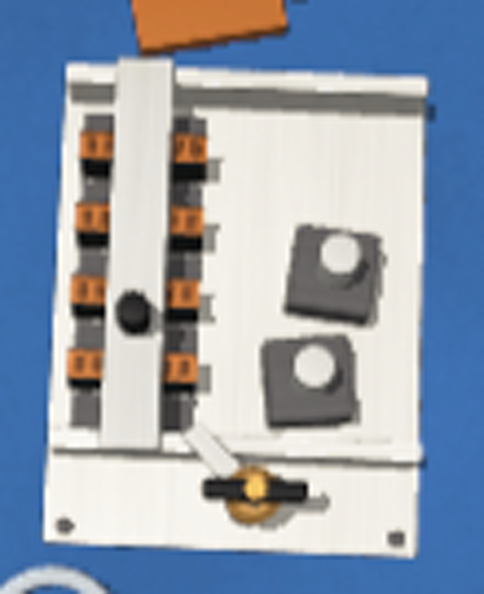

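The crop shows four orange-cored coupons under the bar, post top (134,312), wing from (203,489) to (308,490), and neck tops (343,255) and (317,367).

```bash
python3 - <<'E'
from h import *
cal=calibration("top")
f=lambda u,v,z:onz(cal,(u/4.4+215-.4,v/4.4+110-.4),z)
a,b=f(44,541,10),f(415,556,10);print("corners",a,b,np.linalg.norm(a-b))
d=(a-b)[:2];yaw=np.arctan2(d[1],d[0])-np.pi/2;print("yaw near edge",yaw)
c,e=f(67,64,68),f(428,78,68) # far rail top ends?
d=(c-e)[:2];print("far rail",c,e,np.linalg.norm(d),np.arctan2(d[1],d[0])-np.pi/2)
P,K=f(134,307,134),f(256,487,120)
print("post",P,"knob",K)
v=(K-P)[:2]; yw=np.arctan2(v[1],v[0])-np.arctan2(-85,-115);print("yaw post-knob",(yw+np.pi)%(2*np.pi)-np.pi,np.linalg.norm(v),np.hypot(85,115))
w=(f(203,489,112)-f(308,490,112))[:2];print("wing",np.linalg.norm(w),np.arctan2(w[1],w[0])-np.pi/2)
for u in((343,254),(317,366)):print("neck",f(*u,105))
# bar edges, z=84
l=(f(118,58,84)-f(103,445,84))[:2];r=(f(172,60,84)-f(159,448,84))[:2]
print("bar yaw",[np.arctan2(q[1],q[0]) for q in(l,r)])
F0=(P[:2]-np.array([[np.cos(yaw),-np.sin(yaw)],[np.sin(yaw),np.cos(yaw)]])@[-50,0]);print("origin by post",F0)
# mat, via mask, scene
im=cv2.imread("pics/top0.png");m=(im[150:260,350:440].max(2)<60).astype(np.uint8)
k=max(cv2.findContours(m,0,1)[0],key=cv2.contourArea);R=cv2.minAreaRect(k+np.array([350,150]));print("mat",R,onz(cal,R[0],4),[onz(cal,p,4)[:2] for p in cv2.boxPoints(R)])
m=(im[160:260,120:205].min(2)>120).astype(np.uint8)
k=max(cv2.findContours(m,0,1)[0],key=cv2.contourArea);R=cv2.minAreaRect(k+np.array([120,160]));print("tray",R,onz(cal,R[0],30),[onz(cal,p,30)[:2] for p in cv2.boxPoints(R)])
E
```

```text
corners [416.2 175.9  10. ] [399.6 -85.9  10. ] 262.32575169052694
yaw near edge -0.06332240988319171
far rail [747.9 151.9  68. ] [ 731.7 -102.7   68. ] 255.1148760852648 -0.06354355889816277
post [558.7 107.2 134. ] knob [439.5  30.  120. ]
yaw post-knob -0.0617860814227007 142.0157737717892 143.0034964607509
wing 69.23821199308946 -0.033224763380829136
neck [597.7 -34.3 105. ]
neck [521.4 -14.  105. ]
bar yaw [np.float64(-0.05580381767262339), np.float64(-0.055681290897038355)]
origin by post [608.5997903  104.03599496]
mat ((395.5, 203.0), (78.0, 59.0), 90.0) [ 497.5 -364.7    4. ] [array([ 625.8, -279.9]), array([ 621.4, -469. ]), array([ 372.9, -447. ]), array([ 377.1, -263.4])]
tray ((162.73095703125, 210.26649475097656), (62.9111442565918, 82.07660675048828), 4.085616588592529) [487.9 365.1  30. ] [array([371.4, 468.4]), array([626.8, 456.1]), array([607.8, 258.8]), array([353.5, 277.1])]
```

>>> servo_tool(series=[0.018,0.024,0,0,0.018,0.024,0,0,0.018,0.024,0,0,0.018,0.024,0,0,0.018,0.024,0,0,0.018,0.024,0,0,0.018,0.024,0,0,0.018,0.024,0,0], gripper=0.0854, newtons=60)

```text
clock: 0.77
eef_pos: [316.5, -407.5, 231.1]
tcp_rot: [3.141, 0.0, -1.292]
contact_force: [0.4, -0.2, -0.6]
opening: 1.001
```

>>> servo_tool(series=[0.018,0.024,0,0,0.018,0.024,0,0,0.018,0.024,0,0,0.018,0.024,0,0,0.018,0.024,0,0,0.018,0.024,0,0,0.018,0.024,0,0,0.018,0.024,0,0])

```text
clock: 1.43
eef_pos: [460.5, -215.4, 231.1]
tcp_rot: [3.141, 0.0, -1.292]
contact_force: [0.5, 0.9, 0.2]
opening: 1.001
```

>>> servo_tool(series=[0.018,0.022,0,0,0.018,0.022,0,0,0.018,0.022,0,0,0.018,0.022,0,0,0.016,0.022,0,0,0.014,0.022,0,0,0.012,0.022,0,0,0.01,0.022,0,0,0,0,0,0])

```text
invalid input at $.series: expected 1 to 8 rows
```

```bash
python3 - <<'E'
from h import *
s=sense();cal=calibration("wrist");im=grab_frame("wrist");print(s["eef_pos"],s["tcp_rot"],s["clock"])
print(proj(cal,[[597.7,-34.3,105],[521.4,-14,105],[439.5,30,120]]))
cv2.imwrite("pics/w1.png",im)
E
```

```text
[ 460.4831064  -215.44565498  231.11324322] [ 3.14130407e+00  2.15497363e-04 -1.29199674e+00] 1.4333
[[ 89.1449201  -22.44227535]
 [ 57.94507436  66.23271739]
 [ -7.65515487 142.01247303]]
```

View pics/w1.png

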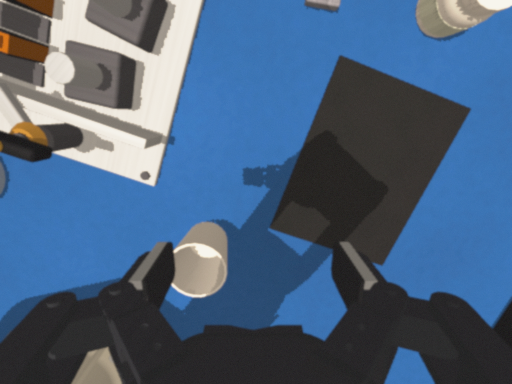

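The wrist view shows the near weight's neck top at (60,68), against a predicted (58,66). The mat corners are (340,56), (470,108), (383,264) and (271,229). The measurements agree, so I'm going for the far weight.

>>> servo_tool(series=[0.0172,0.0227,0,0,0.0172,0.0227,0,0,0.0172,0.0227,0,0,0.0172,0.0227,0,0,0.0172,0.0227,0,0,0.0172,0.0227,0,0,0.0172,0.0227,0,0,0.0172,0.0227,0,0])

```text
clock: 2.15
eef_pos: [598.0, -34.0, 231.0]
tcp_rot: [3.141, 0.0, -1.292]
contact_force: [0.7, -0.6, 0.3]
opening: 0.998
```

```bash
python3 - <<'E'
from h import *
cal=calibration("wrist");s=sense();im=grab_frame("wrist")
P=proj(cal,[[597.7,-34.3,105],[521.4,-14,105]]);print(s["eef_pos"],P)
g=cv2.cvtColor(im,cv2.COLOR_BGR2GRAY)
cv2.imwrite("pics/w2.png",im)
E
```

```text
[598.04651251 -33.9842151  230.97188274] [[252.20583357 187.36983611]
 [215.68354761 246.19243184]]
```

View pics/w2.png

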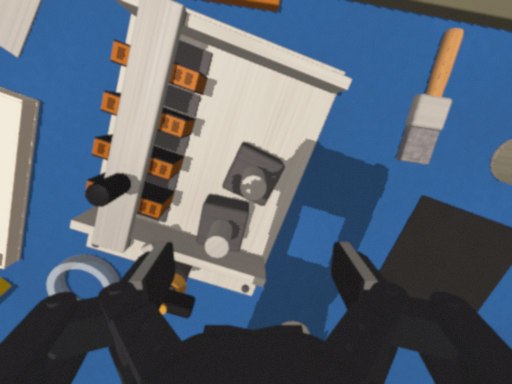

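The necks are at (254,184) and (217,246), within 3 px of prediction. I'm descending and gripping the far weight.

>>> servo_tool(series=[0,0,-0.03,0,0,0,-0.03,0,0,0,-0.03,0,0,0,-0.03,0,0,0,-0.025,0,0,0,-0.018,0,0,0,0,0])

```text
clock: 2.78
eef_pos: [594.5, -35.3, 64.2]
tcp_rot: [3.135, 0.002, -1.292]
contact_force: [-1.1, 0.2, 0.7]
opening: 1.002
```

>>> servo_tool(series=[0,0,0,0,0,0,0,0,0,0,0,0,0,0,0,0,0,0,0,0,0,0,0,0,0,0,0,0,0,0,0,0], gripper=0.01, newtons=100)

```text
clock: 3.45
eef_pos: [598.4, -35.1, 69.7]
tcp_rot: [-3.14, -0.0, -1.292]
contact_force: [-1.2, 1.8, 6.4]
opening: 0.3
```

>>> servo_tool(series=[0,0,0.015,0,0,0,0.02,0,0,0,0.025,0,0,0,0.025,0,0,0,0.025,0,0,0,0.02,0,0,0,0,0])

```text
clock: 4.03
eef_pos: [599.6, -35.4, 202.5]
tcp_rot: [-3.136, -0.002, -1.292]
contact_force: [1.4, -0.1, -4.1]
opening: 0.31
```

>>> servo_tool(series=[-0.003,-0.02,0,0,-0.004,-0.03,0,0,-0.004,-0.03,0,0,-0.004,-0.03,0,0,-0.004,-0.03,0,0,-0.004,-0.03,0,0,-0.004,-0.03,0,0,-0.004,-0.03,0,0])

```text
clock: 4.7
eef_pos: [565.2, -266.2, 196.3]
tcp_rot: [3.14, 0.002, -1.292]
contact_force: [1.4, -0.4, -5.7]
opening: 0.302
```

>>> servo_tool(series=[-0.004,-0.03,0,0,-0.004,-0.03,0,0,0,-0.025,0,0,0,-0.015,0,0,0,0,0,0,0,0,0,0])

```text
clock: 5.2
eef_pos: [557.8, -365.2, 196.7]
tcp_rot: [3.14, 0.002, -1.293]
contact_force: [-0.7, 1.2, -6.4]
opening: 0.302
```

>>> servo_tool(series=[0,0,-0.03,0,0,0,-0.03,0,0,0,-0.03,0,0,0,-0.02,0,0,0,-0.01,0,0,0,0,0,0,0,0,0,0,0,0,0])

```text
clock: 5.87
eef_pos: [559.8, -365.5, 79.9]
tcp_rot: [-3.14, -0.002, -1.292]
contact_force: [-0.1, -0.1, -5.1]
opening: 0.301
```

>>> servo_tool(series=[0,0,-0.007,0,0,0,-0.005,0,0,0,-0.003,0,0,0,0,0,0,0,0,0])

```text
clock: 6.28
eef_pos: [558.8, -365.3, 63.8]
tcp_rot: [-3.141, -0.0, -1.292]
contact_force: [-1.1, 2.4, 0.3]
opening: 0.303
```

>>> servo_tool(series=[0,0,0,0,0,0,0,0,0,0,0,0,0,0,0.005,0,0,0,0.02,0,0,0,0.035,0,0,0,0.035,0,0,0,0.035,0], gripper=0.07)

```text
clock: 6.95
eef_pos: [558.4, -365.2, 195.0]
tcp_rot: [3.141, 0.0, -1.292]
contact_force: [0.2, -0.5, 0.3]
opening: 0.819
```

```bash
cat >> h.py <<'E'
def necks(im,cal,box,z):
    "bright neck tops: grey-white round blobs surrounded by dark foot"
    x0,y0,x1,y1=box;m=(cv2.cvtColor(im,cv2.COLOR_BGR2GRAY)[y0:y1,x0:x1]<95).astype(np.uint8)
    cs,h=cv2.findContours(m,cv2.RETR_EXTERNAL,cv2.CHAIN_APPROX_NONE);out=[]
    for c in cs:
        if cv2.contourArea(c)>120:
            r=cv2.minAreaRect(c);out.append((np.round(np.array(r[0])+[x0,y0],1),np.round(r[1],1)))
    return out
E
python3 - <<'E'
from h import *
cal=calibration("top");im=grab_frame("top");print(sense()["eef_pos"])
for r in necks(im,cal,(265,150,310,215),0):print(r,onz(cal,r[0],35))
im0=cv2.imread("pics/top0.png")
for r in necks(im0,cal,(265,150,310,215),0):print("before",r,onz(cal,r[0],35))
cv2.imwrite("pics/t2.png",cv2.resize(im[110:260,210:450],None,fx=3,fy=3))
E
```

```text
[ 561.57997315 -367.28904674  203.15616958]
```

View pics/t2.png

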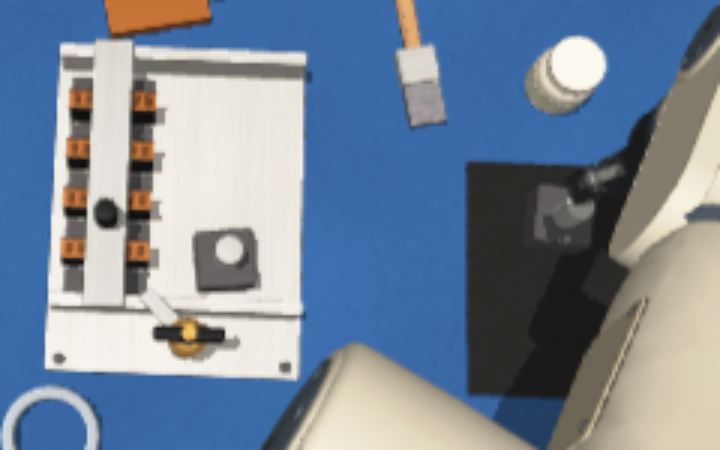

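The first weight stands on the mat at (565,205). The second weight's neck top is at (231,250), unmoved.

>>> servo_tool(series=[-0.003,0.02,0,0,-0.003,0.03,0,0,-0.004,0.033,0,0,-0.004,0.033,0,0,-0.004,0.033,0,0,-0.004,0.033,0,0,-0.004,0.033,0,0,-0.004,0.033,0,0], gripper=0.0854)

```text
clock: 7.67
eef_pos: [528.4, -115.9, 193.8]
tcp_rot: [-3.141, -0.001, -1.292]
contact_force: [0.7, -0.2, -0.1]
opening: 0.997
```

>>> servo_tool(series=[-0.004,0.033,0,0,-0.004,0.033,0,0,0,0.024,0,0,0,0.012,0,0,0,0,0,0,0,0,0,0,0,0,0,0])

```text
clock: 8.25
eef_pos: [520.9, -16.2, 193.4]
tcp_rot: [-3.141, -0.001, -1.292]
contact_force: [-1.6, -0.0, 0.6]
opening: 0.997
```

>>> servo_tool(series=[0,0,-0.02,0,0,0,-0.03,0,0,0,-0.03,0,0,0,-0.025,0,0,0,-0.015,0,0,0,-0.005,0,0,0,0,0,0,0,0,0])

```text
clock: 8.92
eef_pos: [521.1, -16.0, 68.8]
tcp_rot: [-3.141, -0.0, -1.293]
contact_force: [-0.6, -0.2, 0.7]
opening: 0.999
```

>>> servo_tool(series=[0,0,0,0,0,0,0,0,0,0,0,0,0,0,0,0,0,0,0,0,0,0,0,0,0,0,0,0], gripper=0.01)

```text
clock: 9.5
eef_pos: [520.9, -15.0, 69.0]
tcp_rot: [-3.141, 0.0, -1.292]
contact_force: [-1.6, 1.8, 5.9]
opening: 0.301
```

>>> servo_tool(series=[0,0,0.015,0,0,0,0.02,0,0,0,0.025,0,0,0,0.025,0,0,0,0.025,0,0,0,0.02,0,0,0,0,0,0,0,0,0])

```text
clock: 10.17
eef_pos: [520.6, -15.2, 198.3]
tcp_rot: [-3.141, -0.0, -1.292]
contact_force: [-0.4, 0.7, -7.7]
opening: 0.302
```

>>> servo_tool(series=[-0.005,-0.02,0,0,-0.007,-0.03,0,0,-0.007,-0.03,0,0,-0.007,-0.03,0,0,-0.008,-0.033,0,0,-0.008,-0.033,0,0,-0.008,-0.033,0,0,-0.008,-0.033,0,0])

```text
clock: 10.83
eef_pos: [460.6, -258.0, 195.7]
tcp_rot: [3.139, 0.003, -1.292]
contact_force: [1.3, -0.2, -5.8]
opening: 0.304
```

>>> servo_tool(series=[-0.008,-0.033,0,0,-0.007,-0.03,0,0,-0.006,-0.025,0,0,-0.005,-0.02,0,0,0,0,0,0,0,0,0,0])

```text
clock: 11.33
eef_pos: [435.1, -365.2, 195.6]
tcp_rot: [3.139, 0.004, -1.294]
contact_force: [0.3, 1.1, -6.5]
opening: 0.306
```

>>> servo_tool(series=[0,0,-0.02,0,0,0,-0.03,0,0,0,-0.03,0,0,0,-0.025,0,0,0,-0.015,0,0,0,-0.005,0,0,0,0,0,0,0,0,0])

```text
clock: 12.0
eef_pos: [436.8, -364.7, 73.2]
tcp_rot: [3.141, 0.001, -1.291]
contact_force: [-0.2, -0.4, -6.4]
opening: 0.305
```

>>> servo_tool(series=[0,0,-0.005,0,0,0,-0.003,0,0,0,-0.002,0,0,0,0,0,0,0,0,0])

```text
clock: 12.42
eef_pos: [436.6, -365.3, 63.5]
tcp_rot: [-3.141, -0.0, -1.292]
contact_force: [0.4, -0.5, -6.6]
opening: 0.304
```

>>> servo_tool(series=[0,0,-0.002,0,0,0,0,0,0,0,0,0])

```text
clock: 12.67
eef_pos: [436.9, -365.4, 62.9]
tcp_rot: [-3.141, -0.001, -1.292]
contact_force: [-4.1, 4.5, 10.9]
opening: 0.304
```

>>> servo_tool(series=[0,0,0,0,0,0,0,0,0,0,0,0,0,0,0,0,0,0,0.01,0,0,0,0.03,0,0,0,0.04,0,0,0,0.04,0], gripper=0.07)

```text
clock: 13.33
eef_pos: [436.0, -364.7, 182.5]
tcp_rot: [3.14, 0.002, -1.292]
contact_force: [0.4, -0.7, -0.7]
opening: 0.822
```

>>> servo_tool(series=[0,0.02,0.02,7,0,0.033,0,7,0,0.035,0,7,0,0.035,0,7,0,0.035,0,7,0,0.035,0,7,0,0.035,0,7,0,0.035,0,7])

```text
clock: 14.0
eef_pos: [436.4, -100.8, 202.1]
tcp_rot: [-3.141, -0.001, -0.309]
contact_force: [0.4, 0.4, 0.4]
opening: 0.825
```

>>> servo_tool(series=[0,0.035,0,7,0,0.035,0,7,0,0.031,0,0.5,0,0.02,0,0,0.002,0.01,0,0,0,0,0,0,0,0,0,0])

```text
clock: 14.58
eef_pos: [438.8, 28.6, 201.6]
tcp_rot: [3.141, -0.0, -0.06]
contact_force: [0.2, -0.5, 0.0]
opening: 0.821
```

```bash
python3 - <<'E'
from h import *
s=sense();cal=calibration("wrist");im=grab_frame("wrist");t=grab_frame("top");print(s["eef_pos"],s["tcp_rot"])
print(proj(cal,[[439.5,30,120]]))
cv2.imwrite("pics/w3.png",np.hstack([cv2.resize(im,None,fx=.9,fy=.9),cv2.resize(t[140:255,350:440],(270,345))[:345]]) if 0 else im)
cv2.imwrite("pics/t3.png",t)
E
```

```text
[438.84075369  28.59370441 201.63431982] [ 3.14122671e+00 -4.69146826e-04 -6.01937609e-02]
[[253.67968417 198.69336185]]
```

View pics/w3.png

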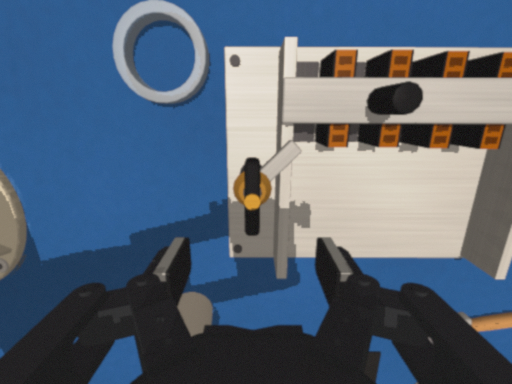

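View pics/t3.png

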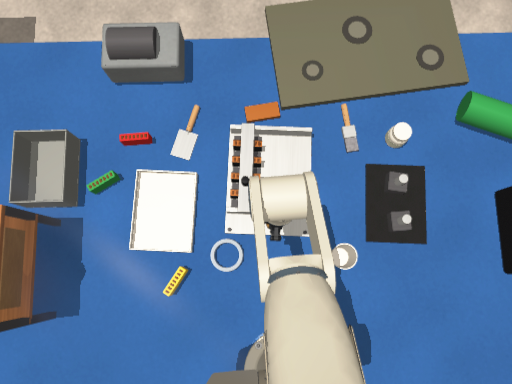

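The wing is centred at (252,196) and aligned with the tool, and both weights stand on the mat at (402,180) and (406,219). I'm gripping the wing.

>>> servo_tool(series=[0,0.001,-0.02,0,0,0,-0.03,0,0,0,-0.03,0,0,0,-0.02,0,0,0,-0.009,0,0,0,0,0,0,0,0,0])

```text
clock: 15.27
eef_pos: [438.8, 29.1, 92.6]
tcp_rot: [3.141, 0.0, -0.063]
contact_force: [0.4, 1.1, 0.7]
opening: 0.82
```

>>> servo_tool(series=[0,0,0,0,0,0,0,0,0,0,0,0,0,0,0,0,0,0,0,0,0,0,0,0,0,0,0,0], gripper=0.0, newtons=90)

```text
clock: 15.85
eef_pos: [438.2, 29.8, 93.0]
tcp_rot: [-3.142, 0.001, -0.061]
contact_force: [-3.7, -0.2, 9.9]
opening: 0.145
```

>>> servo_tool(series=[0,0,0,-5,0,0,0,-5,0,0,0,-4.5,0,0,0,0,0,0,0,0,0,0,0,0,0,0,0,0,0,0,0,0])

```text
clock: 16.52
eef_pos: [438.4, 29.3, 93.1]
tcp_rot: [3.141, -0.0, -0.312]
contact_force: [-4.9, -4.9, 12.1]
opening: 0.143
```

```bash
python3 -c "
from rig import *
s=sense();print(s['wrist_torque'],s['tcp_rot'])"
```

```text
[-0.39021585  0.47637672  0.73625174] [ 3.14050125e+00 -3.19458046e-04 -3.12426885e-01]
```

>>> servo_tool(series=[0,0,0,7,0,0,0,7,0,0,0,7,0,0,0,7,0,0,0,1,0,0,0,0,0,0,0,0,0,0,0,0])

```text
clock: 17.18
eef_pos: [438.2, 30.2, 93.1]
tcp_rot: [-3.141, 0.0, 0.189]
contact_force: [-5.7, 3.9, 13.0]
opening: 0.142
```

>>> servo_tool(series=[0,0,0,0,0,0,0,0])

```text
clock: 17.35
eef_pos: [438.2, 30.2, 93.1]
tcp_rot: [-3.141, 0.0, 0.189]
contact_force: [-6.1, 2.2, 13.1]
opening: 0.146
```

```bash
python3 -c "
from rig import *
s=sense();print(s['wrist_torque'],s['tcp_rot'])"
```

```text
[-0.04239581  0.61508619 -0.97384967] [-3.14054801e+00  2.62493100e-04  1.89378587e-01]
```

>>> servo_tool(series=[0,0,0,-7,0,0,0,-7,0,0,0,-7,0,0,0,-7,0,0,0,-1,0,0,0,0,0,0,0,0,0,0,0,0])

```text
clock: 18.02
eef_pos: [438.6, 29.8, 93.1]
tcp_rot: [-3.141, -0.0, -0.315]
contact_force: [-4.3, -0.2, 11.8]
opening: 0.146
```

>>> servo_tool(series=[0,0,0,0,0,0,0,0])

```text
clock: 18.18
eef_pos: [438.6, 29.8, 93.1]
tcp_rot: [-3.141, -0.0, -0.315]
contact_force: [-4.7, -0.8, 10.8]
opening: 0.144
```

```bash
python3 -c "
from rig import *
s=sense();print(s['wrist_torque'],s['tcp_rot'])"
```

```text
[-0.21722385  0.30606438 -0.22320687] [-3.14139566e+00 -4.04730552e-04 -3.14804243e-01]
```

>>> servo_tool(series=[0,0,0,7,0,0,0,7,0,0,0,7,0,0,0,7,0,0,0,2,0,0,0,0,0,0,0,0])

```text
clock: 18.77
eef_pos: [438.2, 29.9, 93.1]
tcp_rot: [-3.141, 0.0, 0.21]
contact_force: [-6.4, 0.5, 12.7]
opening: 0.15
```

```bash
python3 - <<'E'
from h import *
s=sense();print(s['wrist_torque'],s['tcp_rot'],s["opening"])
t=grab_frame("scene");w=grab_frame("wrist");t=t[140:240,150:310]
cv2.imwrite("pics/s4.png",np.vstack([cv2.resize(t,(480,300),interpolation=cv2.INTER_CUBIC),cv2.resize(w,(400,300),interpolation=cv2.INTER_CUBIC)[:, :].repeat(1,1) if 0 else cv2.resize(w,(480,300))]))
E
```

```text
[0.25015493 0.56876431 0.25369741] [-3.14140478e+00  3.68076748e-04  2.09675075e-01] 0.15009933250146187
```

View pics/s4.png

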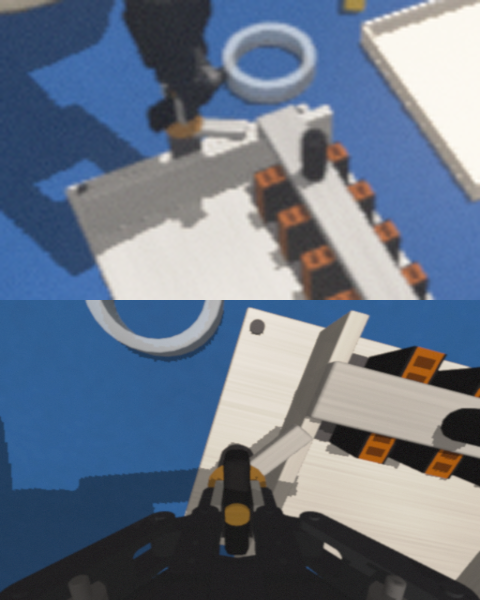

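Gripper, wing and tongue turn together with little torque past +0.2, so the knob seems free. I'm turning it to the end.

>>> servo_tool(series=[0,0,0,7,0,0,0,7,0,0,0,7,0,0,0,7,0,0,0,7,0,0,0,7,0,0,0,7,0,0,0,7])

```text
clock: 19.53
eef_pos: [437.5, 29.5, 93.1]
tcp_rot: [-3.14, 0.001, 1.192]
contact_force: [-8.1, -4.3, 17.2]
opening: 0.142
```

>>> servo_tool(series=[0,0,0,7,0,0,0,5,0,0,0,4,0,0,0,0,0,0,0,0,0,0,0,0])

```text
clock: 20.03
eef_pos: [437.3, 29.3, 93.1]
tcp_rot: [-3.139, 0.0, 1.464]
contact_force: [-8.5, -5.9, 18.0]
opening: 0.147
```

```bash
python3 - <<'E'
from h import *
s=sense();print(s['wrist_torque'],s['tcp_rot'],s["opening"])
t=grab_frame("scene");w=grab_frame("wrist");t=t[140:240,150:310]
cv2.imwrite("pics/s5.png",np.vstack([cv2.resize(t,(480,300),interpolation=cv2.INTER_CUBIC),cv2.resize(w,(400,300))[:,:].copy() if 0 else cv2.resize(w,(480,300))]))
E
```

```text
[-0.46275515  1.27621427 -1.03009554] [-3.13937127e+00  4.43851168e-04  1.46373479e+00] 0.14724359724380845
```

View pics/s5.png

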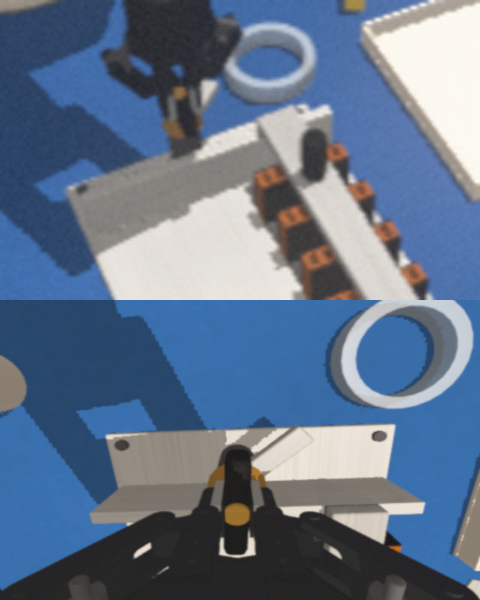

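The wing is now along the fixture's x and the tongue has swung away from the bar, torque −1.0 at the end stop. I'm releasing it and going to the post.

>>> servo_tool(series=[0,0,0,0,0,0,0,0,0,0,0,0,0,0,0.01,0,0,0,0.03,0,0,0,0.035,0,0,0,0.03,0,0,0,0,0], gripper=0.06)

```text
clock: 20.8
eef_pos: [441.8, 30.0, 203.2]
tcp_rot: [3.133, -0.001, 1.466]
contact_force: [0.2, -1.0, 0.8]
opening: 0.703
```

>>> servo_tool(series=[0.008,0.006,0,-7,0.01,0.0065,0,-7,0.01,0.0065,0,-7,0.01,0.0065,0,-7,0.01,0.0065,0,-7,0.01,0.0065,0,-7,0.01,0.0065,0,-7,0.01,0.0065,0,-7])

```text
clock: 21.47
eef_pos: [516.9, 81.6, 197.6]
tcp_rot: [-3.142, 0.0, 0.483]
contact_force: [-0.3, 0.0, 0.0]
opening: 0.7
```

>>> servo_tool(series=[0.01,0.0065,0,-7,0.01,0.0065,0,-7,0.01,0.0065,0,-7,0.01,0.0065,0,-7,0.002,0,0,-3.5,0,0,0,0,0,0,0,0])

```text
clock: 22.05
eef_pos: [558.3, 107.2, 197.3]
tcp_rot: [3.141, 0.001, -0.059]
contact_force: [0.4, 0.0, 1.0]
opening: 0.702
```

```bash
python3 - <<'E'
from h import *
s=sense();cal=calibration("wrist");w=grab_frame("wrist");print(s["eef_pos"],s["tcp_rot"])
print("post",proj(cal,[[558.7,107.2,134]]))
cv2.imwrite("pics/w6.png",w)
g=w.max(2)<45
m=g.astype(np.uint8)[60:260,180:330]
for c in cv2.findContours(m,0,1)[0]:
    if 150<cv2.contourArea(c): print(cv2.boundingRect(c),cv2.minEnclosingCircle(c))
E
```

```text
[558.28385115 107.22919104 197.33321536] [ 3.14137979e+00  5.86709067e-04 -5.89746864e-02]
post [[253.67252022 207.34505195]]
(127, 177, 14, 23) ((133.5, 188.5), 12.349188804626465)
(5, 176, 15, 24) ((12.0, 188.02174377441406), 13.020174026489258)
(57, 123, 30, 38) ((70.45454406738281, 143.22727966308594), 20.731815338134766)
(127, 81, 11, 29) ((131.0, 95.08928680419922), 14.23062801361084)
```

View pics/w6.png

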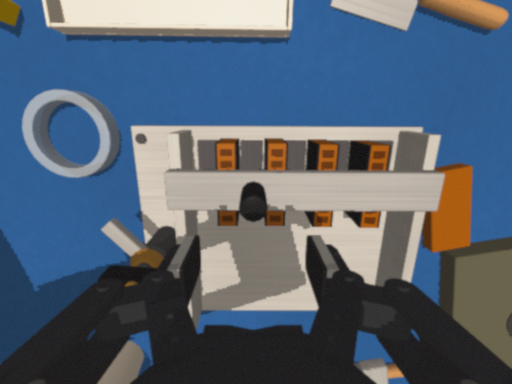

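The post top is at (252,207) as predicted, and the tongue is clear of the bar. I'm gripping and sliding.

>>> servo_tool(series=[0,0,-0.02,0,0,0,-0.03,0,0,0,-0.03,0,0,0,-0.017,0,0,0,-0.008,0,0,0,0,0,0,0,0,0])

```text
clock: 22.68
eef_pos: [558.8, 107.2, 92.8]
tcp_rot: [-3.142, -0.0, -0.061]
contact_force: [-0.6, 0.0, 0.1]
opening: 0.701
```

>>> servo_tool(series=[0,0,0,0,0,0,0,0,0,0,0,0,0,0,0,0,0,0,0,0,0,0,0,0], gripper=0.01, newtons=60)

```text
clock: 23.18
eef_pos: [558.4, 107.4, 93.7]
tcp_rot: [-3.141, 0.0, -0.062]
contact_force: [-4.6, 0.1, 10.2]
opening: 0.263
```

>>> servo_tool(series=[-0.0003,-0.005,0,0,-0.0005,-0.009,0,0,-0.0006,-0.01,0,0,-0.0006,-0.01,0,0,-0.0006,-0.01,0,0,-0.0006,-0.01,0,0,-0.0006,-0.01,0,0,-0.0006,-0.01,0,0])

```text
clock: 23.85
eef_pos: [553.7, 33.4, 93.7]
tcp_rot: [-3.141, 0.001, -0.062]
contact_force: [-6.7, 4.3, 12.1]
opening: 0.264
```

>>> servo_tool(series=[-0.0006,-0.01,0,0,-0.0006,-0.01,0,0,-0.0006,-0.01,0,0,-0.0006,-0.01,0,0,-0.0004,-0.007,0,0,-0.0003,-0.005,0,0,0,0,0,0,0,0,0,0])

```text
clock: 24.52
eef_pos: [550.4, -17.4, 93.7]
tcp_rot: [-3.139, 0.001, -0.063]
contact_force: [-6.6, 8.8, 12.7]
opening: 0.265
```

>>> servo_tool(series=[0,0,0,0,0,0,0,0,0,0,0,0,0,0,0,0,0,0,0.02,0,0,0,0.03,0,0,0,0.03,0,0,0,0.02,0], gripper=0.05)

```text
clock: 25.18
eef_pos: [551.9, -19.0, 194.8]
tcp_rot: [3.142, -0.002, -0.062]
contact_force: [0.7, -0.6, 0.4]
opening: 0.585
```

>>> servo_tool(series=[-0.002,0.012,0,0,-0.003,0.02,0,0,-0.003,0.02,0,0,-0.003,0.02,0,0,-0.003,0.02,0,0,-0.003,0.02,0,0,-0.003,0.012,0,0,0,0.002,0,0], gripper=0.042)

```text
clock: 25.85
eef_pos: [530.2, 108.9, 191.7]
tcp_rot: [-3.141, 0.001, -0.06]
contact_force: [0.2, -0.0, -0.0]
opening: 0.491
```

```bash
python3 - <<'E'
from h import *
s=sense();cal=calibration("wrist");w=grab_frame("wrist");t=grab_frame("top");print(s["eef_pos"],s["tcp_rot"],s["opening"])
F=(608.4,104.2,-0.062)
for x in(-78,-26,26,78):
    p=fx2w(F,(x,0));print(p.round(1),proj(cal,[[*p,66]]))
cv2.imwrite("pics/w7.png",w);cv2.imwrite("pics/t7.png",t)
E
```

```text
[530.22967337 108.91807713 191.70078544] [-3.14149558e+00  1.05168720e-03 -5.97895637e-02] 0.49118014204972865
[530.5 109. ] [[253.45085137 186.85165852]]
[582.4 105.8] [[303.75654937 187.01027519]]
[634.4 102.6] [[354.07399108 187.1689289 ]]
[686.3  99.4] [[404.40318061 187.32761964]]
```

View pics/w7.png

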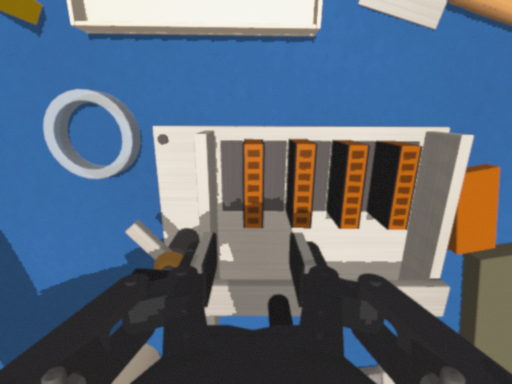

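The four coupon tops are at (254,184), (304,184), (354,184) and (406,185), matching the predicted places, and the bar is aside. I'm picking the first one.

>>> servo_tool(series=[0,0.001,-0.025,0,0,0,-0.035,0,0,0,-0.035,0,0,0,-0.03,0,0,0,-0.02,0,0,0,-0.01,0,0,0,-0.005,0,0,0,0,0])

```text
clock: 26.62
eef_pos: [531.0, 107.6, 31.8]
tcp_rot: [3.141, 0.001, -0.062]
contact_force: [0.5, -0.3, -0.2]
opening: 0.491
```

>>> servo_tool(series=[0,0,0,0,0,0,0,0,0,0,0,0,0,0,0,0,0,0,0,0], gripper=0.01, newtons=50)

```text
clock: 27.03
eef_pos: [532.0, 108.3, 33.6]
tcp_rot: [-3.141, -0.002, -0.061]
contact_force: [-0.7, -2.7, 7.4]
opening: 0.252
```

>>> servo_tool(series=[0,0,0.015,0,0,0,0.025,0,0,0,0.03,0,0,0,0.03,0,0,0,0.02,0,0,0,0,0])

```text
clock: 27.53
eef_pos: [533.8, 108.9, 157.0]
tcp_rot: [-3.14, -0.007, -0.061]
contact_force: [0.7, 0.7, -1.2]
opening: 0.25
```

>>> servo_tool(series=[-0.008,0.016,0,0,-0.013,0.026,0,0,-0.015,0.03,0,0,-0.015,0.03,0,0,-0.015,0.03,0,0,-0.015,0.03,0,0,-0.015,0.03,0,0,-0.013,0.026,0,0])

```text
clock: 28.2
eef_pos: [420.5, 327.7, 151.6]
tcp_rot: [3.141, 0.001, -0.061]
contact_force: [-0.3, -0.3, -0.5]
opening: 0.25
```

>>> servo_tool(series=[-0.013,0.026,0,0,-0.006,0.017,0,0,0,0,0,0,0,0,-0.02,0,0,0,-0.035,0,0,0,-0.03,0,0,0,-0.018,0,0,0,-0.01,0])

```text
clock: 28.87
eef_pos: [401.7, 367.3, 36.3]
tcp_rot: [3.138, 0.003, -0.062]
contact_force: [-0.1, -0.2, -1.2]
opening: 0.249
```

>>> servo_tool(series=[0,0,-0.006,0,0,0,-0.004,0,0,0,0,0,0,0,0,0])

```text
clock: 29.2
eef_pos: [403.7, 369.6, 30.1]
tcp_rot: [-3.141, -0.001, -0.062]
contact_force: [0.2, -0.4, -1.9]
opening: 0.249
```

>>> servo_tool(series=[0,0,-0.003,0,0,0,0,0])

```text
clock: 29.37
eef_pos: [404.1, 370.1, 27.6]
tcp_rot: [-3.14, -0.002, -0.061]
contact_force: [0.3, 0.1, 3.1]
opening: 0.251
```

>>> servo_tool(series=[0,0,0,0,0,0,0,0,0,0,0,0,0,0,0.01,0,0,0,0.025,0,0,0,0.035,0,0,0,0.035,0,0,0,0.015,0], gripper=0.042)

```text
clock: 30.03
eef_pos: [404.4, 370.5, 151.1]
tcp_rot: [-3.138, -0.004, -0.061]
contact_force: [1.1, 0.1, -0.3]
opening: 0.492
```

>>> servo_tool(series=[0.012,-0.018,0,0,0.018,-0.027,0,0,0.02,-0.03,0,0,0.02,-0.03,0,0,0.02,-0.03,0,0,0.02,-0.03,0,0,0.02,-0.03,0,0,0.02,-0.027,0,0])

```text
clock: 30.7
eef_pos: [553.8, 145.3, 147.2]
tcp_rot: [-3.142, -0.0, -0.062]
contact_force: [0.2, 0.1, -0.1]
opening: 0.49
```

>>> servo_tool(series=[0.018,-0.025,0,0,0.011,-0.017,0,0,0,0,0,0,0,0,0,0])

```text
clock: 31.03
eef_pos: [582.3, 104.4, 146.7]
tcp_rot: [-3.141, -0.0, -0.064]
contact_force: [-0.3, 0.8, -0.0]
opening: 0.493
```

```bash
python3 - <<'E'
from h import *
t=grab_frame("top");w=grab_frame("wrist");s=sense();print(s["eef_pos"],s["opening"])
cv2.imwrite("pics/t8.png",np.vstack([cv2.resize(t[110:260,120:440],(640,300)),cv2.resize(w,(400,300)).repeat(1,0) if 0 else cv2.resize(w,(640,300))]))
E
```

```text
[581.48926778 105.73541597 146.54462759] 0.49107368664141837
```

View pics/t8.png

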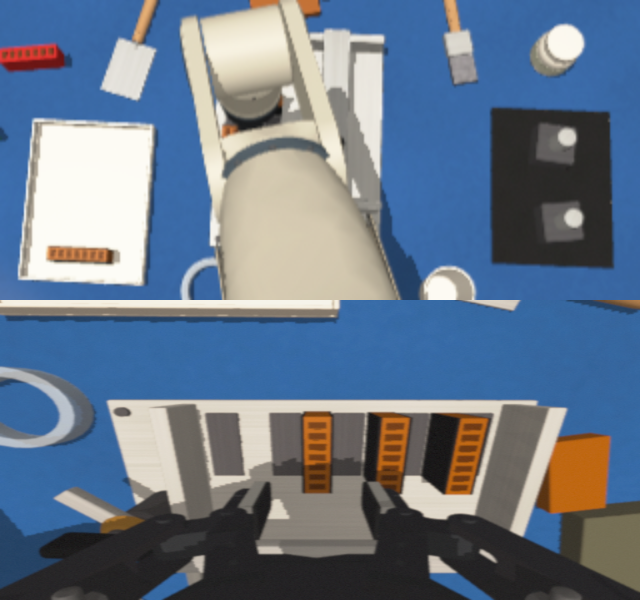

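The tray shows the first coupon standing at (80,255), weights are still on the mat, and the gripper is over the second coupon.

>>> servo_tool(series=[0,0,-0.025,0,0,0,-0.035,0,0,0,-0.03,0,0,0,-0.015,0,0,0,-0.008,0,0,0,-0.002,0,0,0,0,0])

```text
clock: 31.72
eef_pos: [582.0, 106.0, 31.5]
tcp_rot: [-3.142, 0.0, -0.061]
contact_force: [0.9, -0.7, 0.0]
opening: 0.489
```

>>> servo_tool(series=[0,0,0,0,0,0,0,0,0,0,0,0,0,0,0,0,0,0,0,0], gripper=0.01)

```text
clock: 32.13
eef_pos: [583.2, 105.6, 32.8]
tcp_rot: [-3.141, -0.002, -0.062]
contact_force: [-0.0, 2.1, 7.6]
opening: 0.25
```

>>> servo_tool(series=[0,0,0.015,0,0,0,0.025,0,0,0,0.03,0,0,0,0.03,0,0,0,0.02,0,0,0,0,0])

```text
clock: 32.63
eef_pos: [584.9, 105.6, 156.5]
tcp_rot: [-3.14, -0.008, -0.062]
contact_force: [0.4, -0.7, 0.4]
opening: 0.247
```

>>> servo_tool(series=[-0.007,0.016,0,0,-0.012,0.026,0,0,-0.014,0.03,0,0,-0.014,0.03,0,0,-0.014,0.03,0,0,-0.014,0.03,0,0,-0.014,0.03,0,0,-0.012,0.026,0,0])

```text
clock: 33.3
eef_pos: [479.7, 324.7, 150.8]
tcp_rot: [3.141, 0.001, -0.061]
contact_force: [0.2, 0.5, -0.7]
opening: 0.25
```

>>> servo_tool(series=[-0.012,0.026,0,0,-0.008,0.017,0,0,0,0,0,0,0,0,0,0])

```text
clock: 33.63
eef_pos: [460.4, 366.6, 150.7]
tcp_rot: [3.141, 0.0, -0.06]
contact_force: [0.7, -0.9, -1.1]
opening: 0.248
```

>>> servo_tool(series=[0,0,-0.02,0,0,0,-0.035,0,0,0,-0.03,0,0,0,-0.02,0,0,0,-0.012,0,0,0,-0.005,0,0,0,-0.002,0,0,0,0,0])

```text
clock: 34.3
eef_pos: [461.7, 366.1, 27.8]
tcp_rot: [-3.141, -0.001, -0.062]
contact_force: [-0.0, -1.0, -1.1]
opening: 0.249
```

>>> servo_tool(series=[0,0,0,0,0,0,0,0,0,0,0,0,0,0,0.01,0,0,0,0.025,0,0,0,0.035,0,0,0,0.035,0,0,0,0.015,0], gripper=0.042)

```text
clock: 34.97
eef_pos: [462.8, 367.6, 152.8]
tcp_rot: [-3.138, -0.005, -0.061]
contact_force: [1.6, 1.4, -0.3]
opening: 0.495
```

>>> servo_tool(series=[0.012,-0.018,0,0,0.018,-0.027,0,0,0.02,-0.03,0,0,0.02,-0.03,0,0,0.02,-0.03,0,0,0.02,-0.03,0,0,0.02,-0.03,0,0,0.018,-0.027,0,0])

```text
clock: 35.63
eef_pos: [610.2, 142.4, 148.6]
tcp_rot: [-3.141, -0.001, -0.062]
contact_force: [-0.2, 0.5, 0.0]
opening: 0.489
```

>>> servo_tool(series=[0.016,-0.025,0,0,0.01,-0.017,0,0,0,0,0,0,0,0,0,0])

```text
clock: 35.97
eef_pos: [635.4, 101.5, 148.1]
tcp_rot: [-3.141, -0.001, -0.063]
contact_force: [-0.3, 0.7, -0.6]
opening: 0.489
```

```bash
python3 - <<'E'
from h import *
s=sense();cal=calibration("wrist");w=grab_frame("wrist");print(s["eef_pos"],s["opening"])
m=cv2.inRange(cv2.cvtColor(w,cv2.COLOR_BGR2HSV),(5,150,60),(20,255,255))
m=cv2.morphologyEx(m,cv2.MORPH_CLOSE,np.ones((9,9)))
for c in cv2.findContours(m,0,1)[0]:
    if cv2.contourArea(c)>600:
        r=cv2.minAreaRect(c);print(r,onz(cal,r[0],66))
E
```

```text
[635.44878542 101.47604201 148.10319517] 0.4892046352739334
((43.934200286865234, 286.76995849609375), (42.97516632080078, 23.113237380981445), 3.6913859844207764) [426.3  25.5  66. ]
((407.2359619140625, 220.1456756591797), (99.62422943115234, 53.61341094970703), 88.66777801513672) [772.7  73.8  66. ]
((310.0, 194.0), (98.0, 28.0), 90.0) [685.5 104.   66. ]
((250.99996948242188, 194.99996948242188), (101.99998474121094, 21.999996185302734), 90.0) [634.  106.3  66. ]
```

>>> servo_tool(series=[-0.001,0.001,-0.025,0,0,0,-0.035,0,0,0,-0.03,0,0,0,-0.015,0,0,0,-0.008,0,0,0,-0.003,0,0,0,0,0])

```text
clock: 36.6
eef_pos: [633.9, 104.1, 31.5]
tcp_rot: [-3.142, 0.0, -0.061]
contact_force: [0.4, -0.1, 0.4]
opening: 0.491
```

>>> servo_tool(series=[0,0,0,0,0,0,0,0,0,0,0,0,0,0,0,0,0,0,0,0], gripper=0.01)

```text
clock: 37.02
eef_pos: [635.2, 103.6, 32.9]
tcp_rot: [-3.141, -0.002, -0.062]
contact_force: [-0.7, 2.0, 6.4]
opening: 0.254
```

>>> servo_tool(series=[0,0,0.015,0,0,0,0.025,0,0,0,0.03,0,0,0,0.03,0,0,0,0.02,0,0,0,0,0])

```text
clock: 37.52
eef_pos: [637.0, 103.6, 156.9]
tcp_rot: [-3.14, -0.008, -0.062]
contact_force: [0.4, -0.2, -0.1]
opening: 0.252
```

>>> servo_tool(series=[-0.007,0.016,0,0,-0.011,0.026,0,0,-0.013,0.03,0,0,-0.013,0.03,0,0,-0.013,0.03,0,0,-0.013,0.03,0,0,-0.013,0.03,0,0,-0.012,0.026,0,0])

```text
clock: 38.18
eef_pos: [537.8, 322.8, 150.8]
tcp_rot: [3.142, 0.001, -0.061]
contact_force: [0.5, 0.2, -1.1]
opening: 0.247
```

>>> servo_tool(series=[-0.012,0.026,0,0,-0.008,0.016,0,0,0,0,0,0,0,0,0,0])

```text
clock: 38.52
eef_pos: [518.3, 363.7, 150.7]
tcp_rot: [3.141, 0.0, -0.06]
contact_force: [0.4, -0.4, -1.4]
opening: 0.242
```

Next: (519,363) → coupon 4 at (686,101): Δ (167,−263).

>>> servo_tool(series=[0,0,-0.02,0,0,0,-0.035,0,0,0,-0.03,0,0,0,-0.02,0,0,0,-0.012,0,0,0,-0.005,0,0,0,-0.002,0,0,0,0,0])

```text
clock: 39.18
eef_pos: [519.9, 363.0, 27.8]
tcp_rot: [-3.141, -0.001, -0.062]
contact_force: [0.2, 0.3, 0.2]
opening: 0.25
```

>>> servo_tool(series=[0,0,0,0,0,0,0,0,0,0,0,0,0,0,0.01,0,0,0,0.025,0,0,0,0.035,0,0,0,0.035,0,0,0,0.015,0], gripper=0.042)

```text
clock: 39.85
eef_pos: [520.9, 364.6, 153.0]
tcp_rot: [-3.138, -0.005, -0.061]
contact_force: [1.0, 0.5, 0.7]
opening: 0.493
```

>>> servo_tool(series=[0.012,-0.018,0,0,0.017,-0.027,0,0,0.019,-0.03,0,0,0.019,-0.03,0,0,0.019,-0.03,0,0,0.019,-0.03,0,0,0.019,-0.03,0,0,0.017,-0.027,0,0])

```text
clock: 40.52
eef_pos: [661.2, 139.4, 148.6]
tcp_rot: [-3.141, -0.001, -0.062]
contact_force: [0.1, 1.0, 0.5]
opening: 0.488
```

>>> servo_tool(series=[0.016,-0.025,0,0,0.01,-0.016,0,0,0,0,0,0,0,0,0,0])

```text
clock: 40.85
eef_pos: [686.5, 99.4, 148.1]
tcp_rot: [-3.141, -0.001, -0.063]
contact_force: [-0.1, -0.5, -0.5]
opening: 0.493
```

>>> servo_tool(series=[0,0,-0.025,0,0,0,-0.035,0,0,0,-0.02,0,0,0,0,0])

```text
clock: 41.18
eef_pos: [682.1, 101.2, 63.1]
tcp_rot: [3.14, 0.007, -0.06]
contact_force: [-1.6, -0.1, -0.1]
opening: 0.493
```

```bash
python3 - <<'E'
from h import *
s=sense();cal=calibration("wrist");w=grab_frame("wrist");print(s["eef_pos"],s["opening"])
m=cv2.inRange(cv2.cvtColor(w,cv2.COLOR_BGR2HSV),(5,150,60),(20,255,255))
m=cv2.morphologyEx(m,cv2.MORPH_CLOSE,np.ones((9,9)))
for c in cv2.findContours(m,0,1)[0]:
    if cv2.contourArea(c)>600:
        r=cv2.minAreaRect(c);print(r,onz(cal,r[0],66))
E
```

```text
[682.11758019 101.16760011  63.06654182] 0.49270842931990966
((407.42047119140625, 259.7552795410156), (127.16748046875, 76.16958618164062), 89.4791488647461) [771.4  87.4  66. ]
((260.5, 238.0), (154.0, 35.0), 90.0) [686.6 106.1  66. ]
```

>>> servo_tool(series=[0,0.001,-0.02,0,0,0,-0.01,0,0,0,-0.006,0,0,0,0,0,0,0,0,0])

```text
clock: 41.65
eef_pos: [686.4, 101.5, 32.1]
tcp_rot: [-3.141, -0.001, -0.061]
contact_force: [0.5, 0.8, 0.1]
opening: 0.493
```

>>> servo_tool(series=[0,0,0,0,0,0,0,0,0,0,0,0,0,0,0,0,0,0,0,0], gripper=0.01)

```text
clock: 42.07
eef_pos: [686.9, 101.3, 32.5]
tcp_rot: [-3.141, -0.002, -0.062]
contact_force: [-0.8, 0.5, 6.7]
opening: 0.249
```

>>> servo_tool(series=[0,0,0.015,0,0,0,0.025,0,0,0,0.03,0,0,0,0.03,0,0,0,0.02,0,0,0,0,0])

```text
clock: 42.57
eef_pos: [688.9, 101.6, 157.8]
tcp_rot: [-3.14, -0.008, -0.062]
contact_force: [1.4, 0.3, 0.8]
opening: 0.251
```

>>> servo_tool(series=[-0.007,0.016,0,0,-0.011,0.026,0,0,-0.012,0.03,0,0,-0.012,0.03,0,0,-0.012,0.03,0,0,-0.012,0.03,0,0,-0.012,0.03,0,0,-0.012,0.026,0,0])

```text
clock: 43.23
eef_pos: [594.0, 321.1, 150.2]
tcp_rot: [3.141, 0.002, -0.061]
contact_force: [0.1, -0.3, -1.6]
opening: 0.249
```

>>> servo_tool(series=[-0.012,0.026,0,0,-0.008,0.015,0,0,0,0,0,0,0,0,0,0])

```text
clock: 43.57
eef_pos: [574.5, 361.0, 150.3]
tcp_rot: [3.14, 0.002, -0.059]
contact_force: [-0.7, -0.4, -1.4]
opening: 0.253
```

>>> servo_tool(series=[0,0,-0.02,0,0,0,-0.035,0,0,0,-0.03,0,0,0,-0.02,0,0,0,-0.012,0,0,0,-0.005,0,0,0,-0.002,0,0,0,0,0])

```text
clock: 44.23
eef_pos: [576.8, 360.2, 27.9]
tcp_rot: [-3.141, -0.001, -0.062]
contact_force: [-0.8, -0.1, -0.3]
opening: 0.25
```

>>> servo_tool(series=[0,0,0,0,0,0,0,0,0,0,0,0,0,0,0.01,0,0,0,0.03,0,0,0,0.04,0,0,0,0.04,0,0,0,0.04,0], gripper=0.042)

```text
clock: 44.9
eef_pos: [575.8, 360.2, 190.1]
tcp_rot: [-3.141, -0.0, -0.061]
contact_force: [0.6, 0.9, -0.4]
opening: 0.49
```

>>> servo_tool(series=[-0.001,-0.018,0,0,-0.002,-0.03,0,0,-0.002,-0.033,0,0,-0.002,-0.033,0,0,-0.002,-0.033,0,0,-0.002,-0.033,0,0,-0.002,-0.033,0,0,-0.002,-0.033,0,0], gripper=0.06)

```text
clock: 45.57
eef_pos: [560.8, 112.7, 188.3]
tcp_rot: [-3.141, -0.001, -0.061]
contact_force: [0.7, 0.3, -0.6]
opening: 0.706
```

>>> servo_tool(series=[-0.002,-0.033,0,0,-0.002,-0.033,0,0,-0.002,-0.033,0,0,-0.002,-0.02,0,0,-0.001,-0.012,0,0,0,0,0,0,0,0,0,0])

```text
clock: 46.15
eef_pos: [552.3, -16.8, 187.8]
tcp_rot: [-3.141, -0.001, -0.063]
contact_force: [0.7, 0.6, -0.3]
opening: 0.699
```

```bash
python3 - <<'E'
from h import *
s=sense();cal=calibration("wrist");w=grab_frame("wrist");t=grab_frame("top");print(s["eef_pos"],s["opening"],proj(cal,[[550.7,-17.6,134]]))
cv2.imwrite("pics/t9.png",np.vstack([cv2.resize(t[110:260,120:440],(640,300)),cv2.resize(w,(640,300))]))
E
```

```text
[552.25083013 -16.77949423 187.80090862] 0.6991180371962511 [[251.130718  212.5833843]]
```

View pics/t9.png

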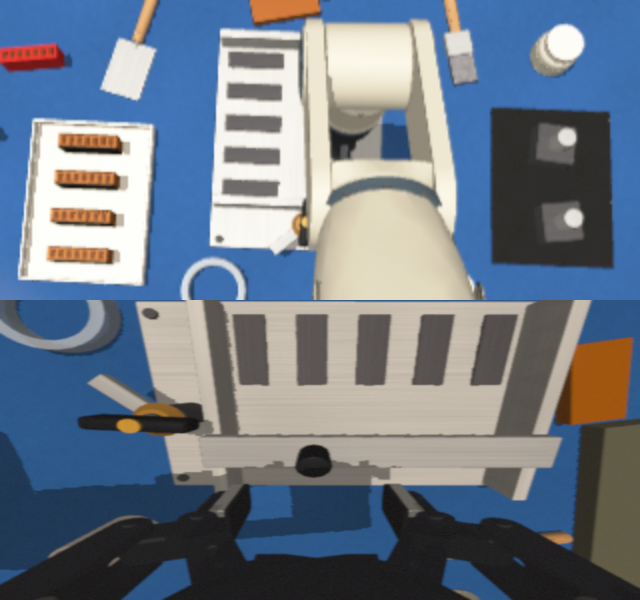

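Four coupons stand in the tray, both weights are on the mat, and the post is under the gripper at (251,205). I'm pushing the bar home.

>>> servo_tool(series=[-0.001,0,-0.02,0,0,0,-0.03,0,0,0,-0.025,0,0,0,-0.014,0,0,0,-0.006,0,0,0,0,0,0,0,0,0])

```text
clock: 46.83
eef_pos: [551.6, -16.1, 92.7]
tcp_rot: [-3.141, -0.0, -0.061]
contact_force: [0.1, 0.6, 0.2]
opening: 0.706
```

>>> servo_tool(series=[0,0,0,0,0,0,0,0,0,0,0,0,0,0,0,0,0,0,0,0,0,0,0,0], gripper=0.01, newtons=60)

```text
clock: 47.33
eef_pos: [550.5, -16.6, 93.4]
tcp_rot: [-3.141, 0.001, -0.062]
contact_force: [-6.3, 1.4, 10.2]
opening: 0.266
```

>>> servo_tool(series=[0.0003,0.005,0,0,0.0005,0.009,0,0,0.0006,0.01,0,0,0.0006,0.01,0,0,0.0006,0.01,0,0,0.0006,0.01,0,0,0.0006,0.01,0,0,0.0006,0.01,0,0])

```text
clock: 48.0
eef_pos: [555.2, 57.2, 93.4]
tcp_rot: [3.141, 0.0, -0.062]
contact_force: [-4.2, -3.0, 8.5]
opening: 0.264
```

>>> servo_tool(series=[0.0006,0.01,0,0,0.0006,0.01,0,0,0.0006,0.01,0,0,0.0006,0.01,0,0,0.0004,0.007,0,0,0.0002,0.003,0,0,0,0,0,0,0,0,0,0])

```text
clock: 48.67
eef_pos: [558.5, 107.9, 93.5]
tcp_rot: [-3.141, -0.0, -0.062]
contact_force: [-4.3, 1.8, 7.1]
opening: 0.266
```

>>> servo_tool(series=[0,0.002,0,0,0,0.002,0,0,0,0,0,0,0,0,0,0])

```text
clock: 49.0
eef_pos: [558.4, 108.3, 93.4]
tcp_rot: [3.137, -0.0, -0.061]
contact_force: [-2.4, -17.8, 9.4]
opening: 0.261
```

>>> servo_tool(series=[0,0,0,0,0,0,0,0,0,0,0,0,0,0,0,0,0,0,0.02,0,0,0,0.03,0,0,0,0.035,0,0,0,0.035,0], gripper=0.05)

```text
clock: 49.67
eef_pos: [557.9, 111.5, 213.2]
tcp_rot: [3.141, 0.001, -0.061]
contact_force: [1.6, 0.6, 0.2]
opening: 0.584
```

>>> servo_tool(series=[-0.015,-0.02,0,0,-0.02,-0.03,0,0,-0.02,-0.03,0,0,-0.02,-0.03,0,0,-0.02,-0.03,0,0,-0.02,-0.03,0,0,-0.01,-0.02,0,0,0,0,0,0])

```text
clock: 50.33
eef_pos: [431.4, -81.1, 212.3]
tcp_rot: [3.141, 0.001, -0.063]
contact_force: [-0.4, -0.3, -0.3]
opening: 0.587
```

>>> servo_tool(series=[-0.015,-0.02,0,0,-0.02,-0.03,0,0,-0.02,-0.03,0,0,-0.01,-0.02,0,0,0,0,0,0])

```text
clock: 50.75
eef_pos: [367.3, -180.9, 212.4]
tcp_rot: [3.141, -0.0, -0.063]
contact_force: [0.2, -0.5, -0.1]
opening: 0.585
```

```bash
python3 - <<'E'
from h import *
t=grab_frame("top");cal=calibration("top");s=sense();print(s["eef_pos"],s["contact_force"],s["clock"],proj(cal,[[558.5,107.3,134]]))
cv2.imwrite("pics/t10.png",cv2.resize(t[90:300,90:450],None,fx=2,fy=2,interpolation=cv2.INTER_CUBIC))
E
```

```text
[ 368.23995051 -179.71144398  212.47563265] [-0.38148942 -0.22499017  0.41817043] 50.8 [[245.03682323 179.43778292]]
```

View pics/t10.png

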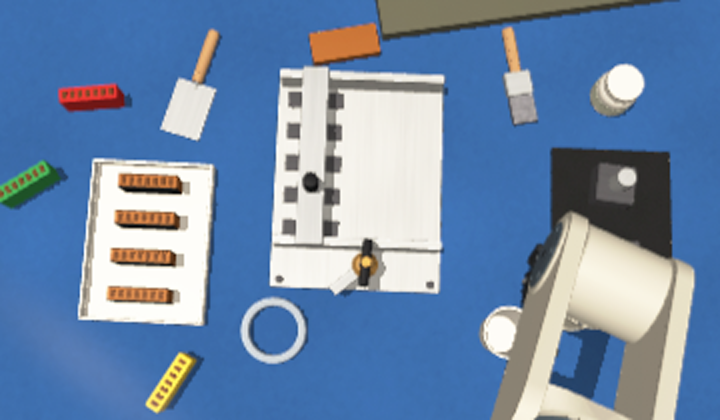

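The bar is home with the post at (311,181) as at the start, four coupons are in the tray, and the bystanders are unmoved. The near weight is hidden by the arm, so I'll check it from the scene camera.

```bash
python3 -c "
from h import *
cv2.imwrite('pics/s11.png',grab_frame('scene'))"
```

```text
(no output)
```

View pics/s11.png

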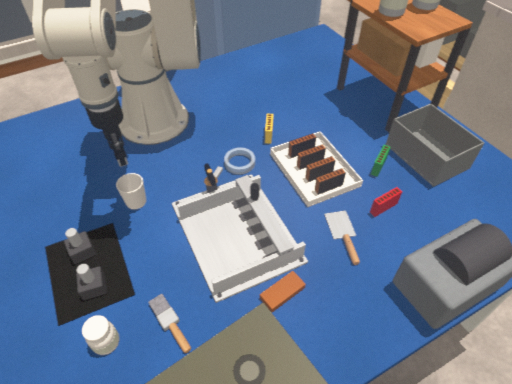

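Both weights stand on the mat, neck tops at about (71,233) and (83,268). I'll check those numerically, then hand in.

```bash
python3 -c "
from h import *
c=calibration('scene')
a=[onz(c,p,99) for p in((71,233),(83,268))];print(a)
if all(385<p[0]<612 and -445<p[1]<-285 for p in a): print('ok',sign_off())
"
```

```text
[array([ 441.6, -363.6,   99. ]), array([ 558.6, -361.9,   99. ])]
the job is handed in; nothing more can be done
ok None
```

The job is done and handed in at about 51 s on the robot's clock.

- **Weights:** I moved both onto the mat. The final scene picture puts the necks at (442, −364) and (559, −362) mm, well inside the mat, so no knock was seen.
- **Knob:** I rocked it −, +, − and then turned it to about +1.5 rad, where it met a firm stop (−1.0 Nm). On the third (−) swing the torque did not show a clear stop, unlike the first two. The knob then turned past +0.2 with little resistance, and the wing and tongue moved with the gripper.
- **Keeper bar:** It slid about 125 mm aside and back home. At the end it pressed on the home stop with about 18 N, and the post was back at its starting pixel.
- **Coupons:** All four stand released in the tray.
- **Everything else:** The bystanders and the red, green and yellow look-alikes show no visible movement, and the robot is clear of everything.

No check failed. The third-swing torque reading was the only one that disagreed.

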